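Pump up the bench sprayer

ROBOT

A 6-joint arm with a two-finger parallel gripper is mounted at the origin on a cart in front of the work surface, level with it; the furniture and walls round the work are solid. World frame = base frame: x ahead of the robot, y to its left, z up, the work surface at z = 0. Lengths are in m, angles in rad, forces in N, time in s.
With the tool pointing down it reaches from about 0.4 to 0.825 m from the base axis. Payload 7 kg.
Tool frame: the origin (TCP) lies at the very end of the fingers, on their centre line; the grasp point (between the pads) lies arm.pinch_z behind it (arm.pinch_z is the distance from the TCP to the grasp point, in m); z points along the fingers, y is the line along which they close (so a half turn about z gives the same grasp; the last joint's range is limited). The gripper opens to 85 mm and grips with 20 to 120 N. Pads are 22 mm wide; open, the fingers measure 114 mm over their backs; the gripper's body (76 mm by 85 mm) begins 54 mm behind the grasp point. The pads swing forward as they close: fully open they stand 13 mm farther back than shut.
Start: joints at [-0.899, 0.359, 0.012, 0, -1.224, -0.288], TCP at [0.253, -0.626, 0.231] pointing down, gripper open.
Joint ranges: [-3.07, 3.07], [-1.43, 2.12], [-1.02, 1.25], [-3.03, 1.67], [-3.05, -0], [-3.03, 3.03]. Speed limits (rad/s): [2.39, 2.39, 3.01, 3.14, 3.14, 3.14].

INTERFACE

Orientations are given as a rotation vector (axis times angle).
In Python, from cell import monitor, grab_frame, finish_job, arm gives the robot as it stands.
- The arm moves only by the tool apply_moves, never from a script. Its argument "moves" is a list of rows, each an object of numbers: "x", "y", "z": the shift along the tool's x, y, z normalised to -1 to 1, where 1 is 5 cm; "ax", "ay", "az": the turn, a rotation vector about the tool's x, y, z normalised to -1 to 1, where 1 is 0.15 rad. A call has 1 to 20 rows; each row shifts and turns the commanded pose from where the row before left it, along the tool's axes as they then stand; what a row does not reach is not made up. A row lasts 1/8 s, in which the tool goes at most 62.5 mm and 10.7 degrees, less where a joint would pass 70% of its speed; a pose out of reach is approached as far as the arm can. A call with a number of a shift or a turn outside -1 to 1 is refused whole. A call with a gripper value outside its range is refused whole. "grip" is the opening, from 0 (shut) to 1 (fully open), set as the call begins (left out, the last holds). The fingers move at their own pace and stop on an object; "force" is the grip in N (left out, the last holds). Time passes only in rows, so rows that do not move let the fingers close. It gives the time, the measured TCP pose, the force, the opening and the grip force at its end, in the units of the state.
- monitor.state(): the state, without advancing time (a new reading comes with each control period).
- grab_frame(name): name is "scene" or "side" or "wrist"; returns a dict with "color" (384x512x3 uint8, red, green, blue), "depth" (384x512 float32, m along the optical axis (not along the pixel's ray), 0 where there is no reading), "camera_matrix" (3x3 intrinsics, pixels), "origin" and "attitude" of the camera in the world; the wrist camera has in their place "mount" (4x4, takes a point from camera to tool coordinates, whose origin is the TCP and whose axes are the flange's). Camera axes: x right, y down, z forward; pixel columns grow to the right and rows downward; lengths in m; the calibration is good to about 2 mm. The wrist camera is an equidistant fisheye: a pixel r from the principal point sees the ray r / f radians off the axis. A picture is of the moment at which its call begins: read the wrist's pose just before it.
- finish_job(): hands the job in; it is judged then, once.
The state is a dict: "clock": time; "q": joint angles; "dq": joint speeds; "joint_torque": joint torques, N m; "eef_pos": TCP position; "orientation": TCP orientation; "force": force on the tool from outside, world axes, zero at the start; "ft_torque": the same for the moment, N m; "width": opening from 0.0 (shut) to 1.0 (fully open); "gripper_force": force on a finger pad.
Only numpy, scipy, OpenCV 4.12 (cv2) and the standard library are available. Lean on these libraries where they do the work, as an engineer would, in place of code of your own. Each camera call takes 0.05 s, during which the arm holds its last target. There are 200 camera calls.

TASK

Get the disinfectant sprayer ready for use: press its red relief lever down shut, then pump the blue plunger with full strokes until the pressure pin stands fully out with its green band showing. Do it all by pressing with the fingertips: do not grip, lift, tip or drag the sprayer, do not touch the pin, and leave the things around it where they are. Finish clear of it, with the lever still shut and the plunger back up.

Things in the scene. Friction and masses are not known exactly. Their poses are not given: they have to be found in the camera images.
- sprayer: Pump-up sprayer standing loose on the worktop, 1.2 to 2 kg: white tank 140 mm across, blue collar, black round head 112 mm across with its flat top 148 mm up. Origin: centre of its underside; z up. In its frame the plunger is on the axis, the pressure pin 40 mm towards -x, the red relief lever points to +y, the spray nozzle to -y (116 mm from the axis, 139 mm up).
- plunger (a joint): Pump plunger, m: 0 = up, 0.024 = fully down (hard stop). Spring force 5 N at the top, about 11 N at the bottom. Each stroke should go down 0.020 or more and then be let up to within 0.002 of the top; with the lever shut it raises the pin one 5 mm notch (five strokes from empty). Speed does not matter. With the lever up the pin sinks back. Extra strokes do no harm.
- plunger_top (a point): Centre of the flat top of the plunger's blue mushroom knob (48 mm across, 206 mm above the worktop at rest); the knob goes straight down along the sprayer's axis. Fixed near by, to keep the arm clear of: a towel dispenser (x 0.37 to 0.58, y -0.06 to 0.09, 0.20 high) and a monitor (beyond x 0.67, y -0.27 to 0.27, 0.44 high).
- relief_lever (a joint): Red relief lever, rad: 0 = shut, lying flat; up to 0.8 = open, raised. It stays where it is left (about 2 N at the press point moves it). It starts open.
- lever_press (a point): Point on the middle line of the relief lever's upper face, 31 mm out from its hinge (lever 16 mm wide, 47 long, 5 thick). The level hinge is 30 mm from the sprayer's axis towards its +y, 156 mm above the worktop; when shut, this point lies 61 mm from the axis and 158 mm above the worktop.
- pressure_pin (a joint): Pressure pin, m: 0 = in (only 1.5 mm shows above its metal gland), about 0.025 = fully out. It stops at about 0.005, 0.010, 0.015, 0.020 and 0.025 after the strokes and rises some 2 mm more while the plunger is down.
- pin_top (a point): Top of the pressure pin, 11 mm across, red with a green band that shows when it is fully out; 155 mm above the worktop when in, 180 mm when out.
- kidney_dish: Steel kidney dish, 149 x 78 x 28 mm high, loose; origin: centre of its underside, its length along its own y.
- specimen_cup_2: Clear specimen cup with a grey lid, 62 mm across, 67 mm high, loose; origin: centre of its underside.
- stain_dropper: Brown stain bottle with a black dropper cap, 34 mm across, 102 mm high, loose; origin: centre of its underside.

How it is judged:
By the outcome, as a careful person would: the job done as asked, in the order asked, and still so for the second after the job is handed in, with the robot touching nothing.
It also fails if it takes over 48 s, if anything falls off the work surface, if the arm or the gripper's body presses on something with over 40 N, if the wrist force passes 120 N, or if a joint passes its speed limit or range.

## Working session

There is one attempt and no reset: what is moved stays moved. The work goes in short steps, Python scripts to look and compute and a tool call to move; the robot and the scene stay as the last step left them, time stands still between calls to the robot, and variables do not carry over. Pictures are saved under pics/ and viewed, at most 10 in all, crops included, and the job is handed in when it is done.

Besides the shell and the picture viewer there is one more tool, called after "Call:" by a JSON object that holds its "method" and its "body". apply_moves: Moves the arm, as the interface text tells. Scaled input: -1 to 1 covers 5 cm each way for a shift and 0.15 rad each way for a turn. Its arguments: {"type":"object","properties":{"moves":{"type":"array","items":{"type":"object","properties":{"x":{"type":"number"},"y":{"type":"number"},"z":{"type":"number"},"ax":{"type":"number"},"ay":{"type":"number"},"az":{"type":"number"}}}},"grip":{"type":"number"},"force":{"type":"number"}},"required":["moves"]}

```bash
mkdir -p pics; ls; cat > h.py <<'E'
import numpy as np, cv2
from cell import monitor, grab_frame, finish_job, arm
from scipy.spatial.transform import Rotation as R
def att(f):
    a=np.array(f["attitude"],float)
    return a if a.shape==(3,3) else R.from_rotvec(a).as_matrix()
def pts(f):
    K=f["camera_matrix"];d=f["depth"];v,u=np.mgrid[:d.shape[0],:d.shape[1]]
    c=np.stack([(u-K[0,2])/K[0,0]*d,(v-K[1,2])/K[1,1]*d,d],-1)
    return c@att(f).T+np.array(f["origin"])
E
python3 - <<'E'
from h import *
print(monitor.state(), arm.pinch_z)
a=[]
for n in("scene","side"):
    f=grab_frame(n); np.savez("/tmp/"+n,**f); a.append(f["color"]); print(n,f["origin"],f["attitude"],f["camera_matrix"])
    cv2.imwrite(f"pics/{n}0.png",cv2.resize(f["color"][...,::-1],(768,576)))
E
```

```text
pics
{'clock': 0.0, 'q': array([-8.98916816e-01,  3.59402157e-01,  1.10254004e-02, -3.47654020e-04,
       -1.22407655e+00, -2.88100531e-01]), 'dq': array([ 0.0028784 , -0.00267854,  0.00280658,  0.00028944, -0.00010484,
        0.00015967]), 'joint_torque': array([-1.53506357e-04, -5.83319306e+01,  2.93425190e+01,  6.93703115e+00,
       -5.86692709e-03,  9.92925294e-06]), 'eef_pos': array([ 0.25252687, -0.62545395,  0.23033968]), 'orientation': array([ 5.98872458e-01, -3.08349868e+00, -2.54536811e-03]), 'force': array([-0.11624782,  0.35337004,  0.18641872]), 'ft_torque': array([-0.04266451, -0.04534615,  0.02881002]), 'gripper_force': 0.0, 'width': 0.9985348736274401} 0.0187
scene [0.04185613 0.58984514 0.78278071] [-1.34337793  2.26784922 -0.88399369] [[347.65134708   0.         254.9828167 ]
 [  0.         347.65134708 188.74934332]
 [  0.           0.           1.        ]]
side [ 0.57958247 -0.3791853   0.60643682] [-2.14642592 -0.10406118  0.02080186] [[358.78622113   0.         255.01213736]
 [  0.         358.78622113 184.34827919]
 [  0.           0.           1.        ]]
```

View pics/scene0.png

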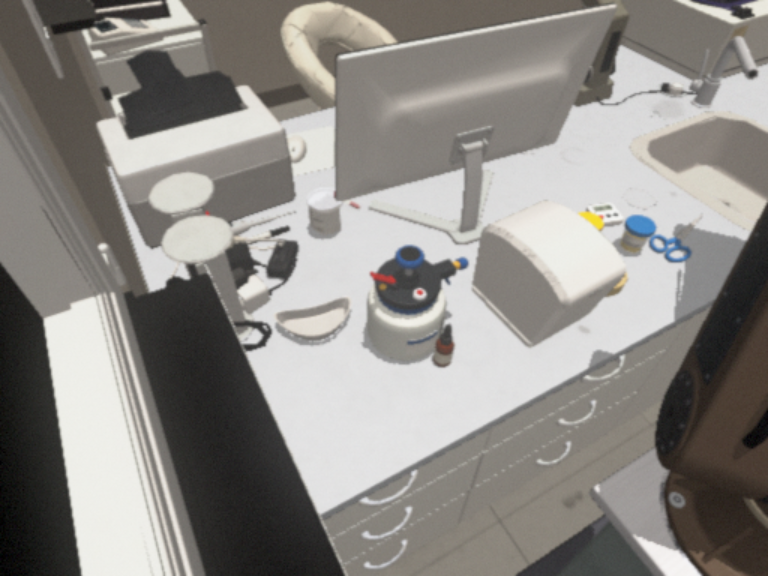

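View pics/side0.png

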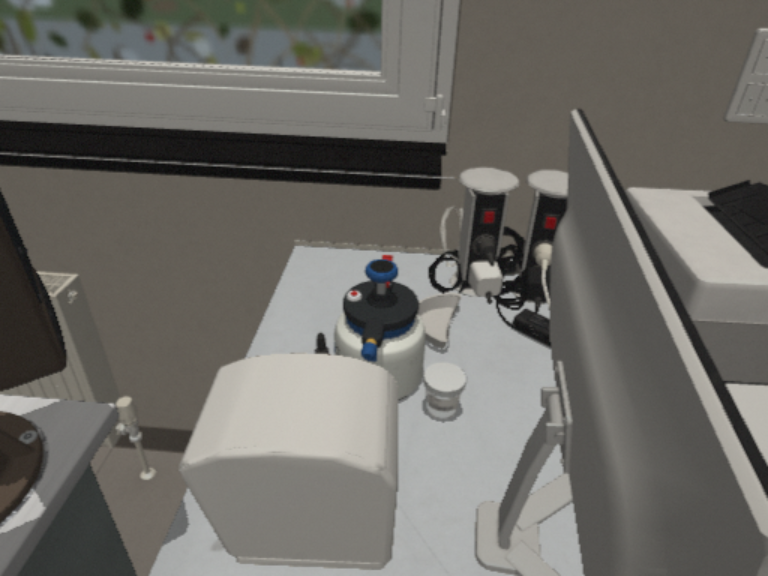

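The scene view shows the sprayer, with its knob at about (409,257), the lever at (382,279), the pin at (419,294) and the nozzle at (458,264). In the side view the knob is at (381,268), the pin at (354,296) and the lever behind the knob at (387,259). Next I measure them.

```bash
cat >> h.py <<'E'
def blobs(f,kind,box):
    h=cv2.cvtColor(f["color"],cv2.COLOR_RGB2HSV);H,S,V=[h[...,i].astype(int) for i in range(3)]
    m=(S>120)&(V>50)&(((H<8)|(H>172)) if kind=="red" else (H>100)&(H<125))
    b=np.zeros_like(m);x0,y0,x1,y1=box;b[y0:y1,x0:x1]=1;m&=b.astype(bool)
    n,l,s,c=cv2.connectedComponentsWithStats(m.astype(np.uint8)); return [(l==i,s[i,4],c[i]) for i in range(1,n) if s[i,4]>5]
def ray(f,uv):
    K=f["camera_matrix"];d=att(f)@np.array([(uv[0]-K[0,2])/K[0,0],(uv[1]-K[1,2])/K[1,1],1]);return np.array(f["origin"],float),d/np.linalg.norm(d)
def onz(f,uv,z):
    o,d=ray(f,uv);return o+d*(z-o[2])/d[2]
def tri(r1,r2):
    A=np.stack([r1[1],-r2[1]],1);t=np.linalg.lstsq(A,r2[0]-r1[0],rcond=None)[0]
    p,q=r1[0]+t[0]*r1[1],r2[0]+t[1]*r2[1];return (p+q)/2,np.linalg.norm(p-q)
E
python3 - <<'E'
from h import *
for n,box in(("scene",(235,160,320,215)),("side",(215,165,285,245))):
    f=dict(np.load(f"/tmp/{n}.npz"));P=pts(f)
    for k in("red","blue"):
        for m,a,c in blobs(f,k,box):
            p=P[m&(f["depth"]>0)]
            print(n,k,a,c.round(1),"med",np.median(p,0).round(3),"lo",np.percentile(p,5,0).round(3),"hi",np.percentile(p,95,0).round(3))
    p=P.reshape(-1,3)
    for z0,z1,nm in((.195,.215,"knob"),(.143,.152,"head")):
        q=p[(abs(p[:,0]-.55)<.3)&(p[:,1]>.12)&(p[:,1]<.5)&(p[:,2]>z0)&(p[:,2]<z1)]
        if len(q)>3: print(nm,len(q),q.min(0).round(3),q.max(0).round(3),q.mean(0).round(3))
for n in("scene","side"):
    f=dict(np.load(f"/tmp/{n}.npz"));c=f["color"][150:260,200:330] if n=="scene" else f["color"][150:260,190:320]
    cv2.imwrite(f"pics/{n}crop.png",cv2.resize(c[...,::-1],(650,550),interpolation=cv2.INTER_CUBIC))
a=[cv2.imread(f"pics/{n}crop.png") for n in("scene","side")]
cv2.imwrite("pics/crops.png",cv2.resize(np.hstack(a),(800,338)))
E
```

```text
scene red 64 [255.8 185.2] med [0.536 0.307 0.168] lo [0.531 0.292 0.158] hi [0.544 0.327 0.184]
scene blue 61 [273.1 173.4] med [0.521 0.272 0.203] lo [0.514 0.249 0.2  ] hi [0.54  0.283 0.205]
scene blue 14 [308.4 174.4] med [0.524 0.16  0.146] lo [0.521 0.155 0.141] hi [0.529 0.163 0.148]
knob 526 [0.512 0.12  0.195] [0.796 0.287 0.215] [0.659 0.231 0.204]
head 1008 [0.481 0.124 0.143] [0.806 0.319 0.152] [0.548 0.251 0.147]
side red 20 [257.7 171.2] med [0.539 0.323 0.184] lo [0.532 0.32  0.181] hi [0.544 0.325 0.186]
side red 8 [258.  189.2] med [0.542 0.286 0.16 ] lo [0.542 0.254 0.154] hi [0.545 0.29  0.182]
side red 8 [235.5 195. ] med [0.495 0.263 0.155] lo [0.492 0.26  0.154] hi [0.497 0.268 0.156]
side blue 6 [253.5 173. ] med [0.533 0.278 0.205] lo [0.529 0.277 0.204] hi [0.537 0.28  0.206]
side blue 144 [253.8 182.3] med [0.536 0.244 0.203] lo [0.516 0.238 0.197] hi [0.554 0.263 0.206]
side blue 33 [237.  218.2] med [0.503 0.221 0.122] lo [0.492 0.214 0.118] hi [0.512 0.235 0.128]
side blue 66 [264.3 220.8] med [0.562 0.218 0.124] lo [0.547 0.211 0.119] hi [0.578 0.235 0.133]
side blue 94 [245.9 233.9] med [0.53  0.15  0.144] lo [0.522 0.145 0.135] hi [0.537 0.161 0.149]
knob 292 [0.513 0.134 0.195] [0.755 0.28  0.214] [0.551 0.247 0.204]
head 1180 [0.481 0.146 0.143] [0.591 0.311 0.152] [0.537 0.236 0.147]
```

View pics/crops.png

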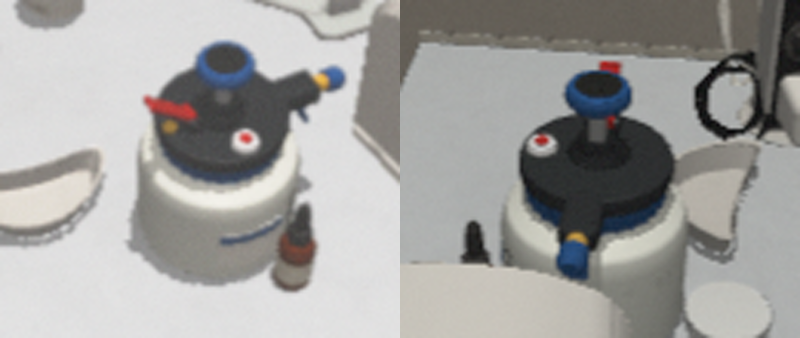

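The crops show the raised red lever, the pin dot and the dark-topped knob with its blue rim. I'll refine the axis and heading using rays.

```bash
python3 - <<'E'
from h import *
F={n:dict(np.load(f"/tmp/{n}.npz")) for n in("scene","side")}
c={}
for n,box in(("scene",(255,160,292,190)),("side",(240,170,270,190))):
    f=F[n];m=np.any([b[0] for b in blobs(f,"blue",box)],0)
    hull=cv2.convexHull(np.argwhere(m)[:,::-1].astype(np.int32));(e,ax,an)=cv2.fitEllipse(hull)
    c[n]=e;print(n,e,ax,an,onz(f,e,.202).round(4))
print("knob tri",tri(ray(F["scene"],c["scene"]),ray(F["side"],c["side"])))
print("nozzle tri",tri(ray(F["scene"],(308.4,174.4)),ray(F["side"],(245.9,233.9))))
# pin: red dot in scene
h=blobs(F["scene"],"red",(270,188,292,205));print([x[1:] for x in h])
f=F["scene"];u=(200+245*130/400.,150+139*110/338.);print("pin scene",onz(f,u,.155),"side",onz(F["side"],(235.5,195),.155),tri(ray(f,u),ray(F["side"],(235.5,195))))
P=pts(f)
for n in F:
    p=pts(F[n]).reshape(-1,3);q=p[(np.hypot(p[:,0]-.536,p[:,1]-.262)<.035)&(p[:,2]>.197)&(p[:,2]<.215)]
    (cc,r)=cv2.minEnclosingCircle(q[:,:2].astype(np.float32));print(n,len(q),cc,r,np.percentile(q[:,2],[50,95]))
    q=p[(np.hypot(p[:,0]-.536,p[:,1]-.262)<.09)&(p[:,2]>.12)&(p[:,2]<.15)];print("head pts",len(q))
E
```

```text
scene (272.9048156738281, 170.2872772216797) (13.40542984008789, 16.640140533447266) 92.268310546875 [0.5334 0.2638 0.202 ]
side (253.81996154785156, 180.16738891601562) (14.714262962341309, 20.700284957885742) 90.52466583251953 [0.5347 0.2551 0.202 ]
knob tri (array([0.53508918, 0.26172855, 0.19849336]), np.float64(0.0021253101662302917))
nozzle tri (array([0.52915595, 0.15522598, 0.13959556]), np.float64(2.0744980557344095e-05))
[]
pin scene [0.49237605 0.26696521 0.155     ] side [0.49468087 0.26332788 0.155     ] (array([0.49410979, 0.26597017, 0.15297511]), np.float64(0.0005027266103395233))
scene 234 (0.534650444984436, 0.26490312814712524) 0.023522641509771347 [0.20430519 0.20608778]
head pts 1058
side 252 (0.5363317131996155, 0.2590216100215912) 0.023387033492326736 [0.20507687 0.2065892 ]
head pts 1332
```

Call:
{"method": "apply_moves", "body": {"moves": [{"z":-1},{"z":-1},{"z":-1},{"az":0.85},{"az":0.85},{"az":0.86},{}], "grip": 0}}

```text
schema error: expected keys x, y, z, ax, ay, az
```

Call:
{"method": "apply_moves", "body": {"moves": [{"x":0,"y":0,"z":-1,"ax":0,"ay":0,"az":0},{"x":0,"y":0,"z":-1,"ax":0,"ay":0,"az":0},{"x":0,"y":0,"z":-1,"ax":0,"ay":0,"az":0},{"x":0,"y":0,"z":0,"ax":0,"ay":0,"az":0.85},{"x":0,"y":0,"z":0,"ax":0,"ay":0,"az":0.85},{"x":0,"y":0,"z":0,"ax":0,"ay":0,"az":0.86},{"x":0,"y":0,"z":0,"ax":0,"ay":0,"az":0}], "grip": 0}}

```text
clock: 0.98
eef_pos: [0.2527, -0.6258, 0.3808]
orientation: [0.001, -3.141, -0.001]
force: [0.2, -0.4, -0.1]
width: 0.001
gripper_force: 0.0
```

Call:
{"method": "apply_moves", "body": {"moves": [{"x":-0.62,"y":0.8,"z":0,"ax":0,"ay":0,"az":0},{"x":-0.62,"y":0.8,"z":0,"ax":0,"ay":0,"az":0},{"x":-0.62,"y":0.8,"z":0,"ax":0,"ay":0,"az":0},{"x":-0.62,"y":0.8,"z":0,"ax":0,"ay":0,"az":0},{"x":-0.62,"y":0.8,"z":0,"ax":0,"ay":0,"az":0},{"x":-0.62,"y":0.8,"z":0,"ax":0,"ay":0,"az":0},{"x":-0.62,"y":0.8,"z":0,"ax":0,"ay":0,"az":0},{"x":-0.62,"y":0.8,"z":0,"ax":0,"ay":0,"az":0},{"x":-0.06,"y":1,"z":0,"ax":0,"ay":0,"az":0},{"x":-0.06,"y":1,"z":0,"ax":0,"ay":0,"az":0},{"x":-0.06,"y":1,"z":0,"ax":0,"ay":0,"az":0},{"x":-0.06,"y":1,"z":0,"ax":0,"ay":0,"az":0},{"x":-0.06,"y":1,"z":0,"ax":0,"ay":0,"az":0},{"x":-0.06,"y":1,"z":0,"ax":0,"ay":0,"az":0},{"x":-0.06,"y":1,"z":0,"ax":0,"ay":0,"az":0},{"x":-0.06,"y":1,"z":0,"ax":0,"ay":0,"az":0},{"x":-0.06,"y":1,"z":0,"ax":0,"ay":0,"az":0},{"x":-0.06,"y":1,"z":0,"ax":0,"ay":0,"az":0},{"x":-0.06,"y":1,"z":0,"ax":0,"ay":0,"az":0},{"x":-0.06,"y":1,"z":0,"ax":0,"ay":0,"az":0}]}}

```text
clock: 3.48
eef_pos: [0.5367, 0.2957, 0.3813]
orientation: [0.006, -3.142, 0.0]
force: [0.3, 0.0, 0.7]
width: -0.002
gripper_force: 0.0
```

```bash
cat >> h.py <<'E'
def wproj(f,s,p):
    T=np.eye(4);T[:3,:3]=R.from_rotvec(s["orientation"]).as_matrix();T[:3,3]=s["eef_pos"]
    c=(np.linalg.inv(T@np.array(f["mount"]))@np.append(p,1))[:3]
    K=f["camera_matrix"];t=np.arctan2(np.hypot(c[0],c[1]),c[2]);a=np.arctan2(c[1],c[0])
    return K[0,2]+K[0,0]*t*np.cos(a),K[1,2]+K[1,1]*t*np.sin(a)
E
python3 - <<'E'
from h import *
s=monitor.state();f=grab_frame("wrist");im=cv2.resize(f["color"][...,::-1],(768,576)).copy()
A=np.array([.5355,.262]);e=np.array([.056,.998])
for p in([*A,.206],[*(A+e*.054),.183],[*(A+e*.0627),.190],[.4945,.2645,.155],[*(A-e*.116),.139]):
    u=np.array(wproj(f,s,p))*1.5;print(p,u.round());cv2.drawMarker(im,(int(u[0]),int(u[1])),(0,255,0),0,12)
cv2.imwrite("pics/w1.png",im)
E
```

```text
[np.float64(0.5355), np.float64(0.262), 0.206] [338. 262.]
[np.float64(0.538524), np.float64(0.315892), 0.183] [410. 260.]
[np.float64(0.5390112), np.float64(0.32457460000000005), 0.19] [422. 262.]
[0.4945, 0.2645, 0.155] [347. 201.]
[np.float64(0.529004), np.float64(0.146232), 0.139] [221. 241.]
```

View pics/w1.png

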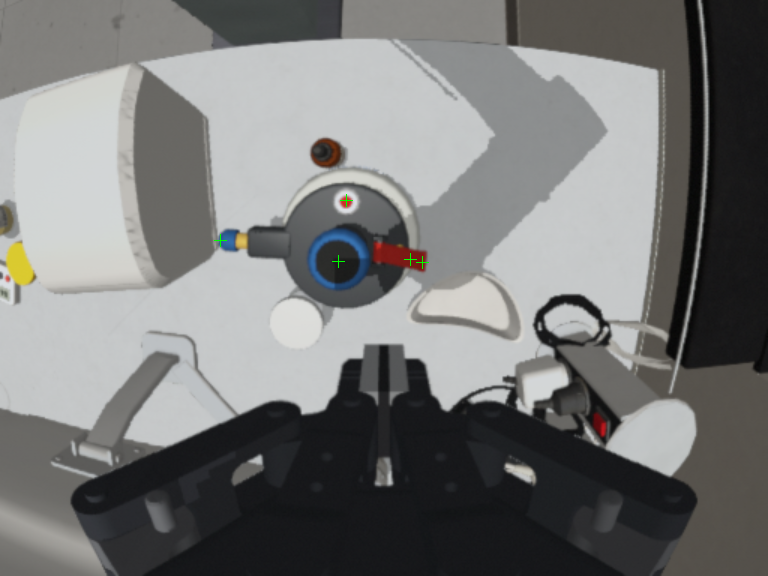

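The projections match the image within about 2 mm. The finger linkage is wide along tool y, so I'll turn the tool 90° to keep it away from the knob.

```bash
python3 -c "
from h import *
s=monitor.state();print(s['q'],s['clock'],s['orientation'],s['eef_pos'])"
```

```text
[ 8.26709759e-01  2.05561391e-01  1.30552042e-01 -7.75983713e-04
 -1.49674084e+00 -2.39213656e+00] 3.525 [ 8.34042331e-03 -3.14036573e+00  2.73819242e-04] [0.53693086 0.30047636 0.37954438]
```

Call:
{"method": "apply_moves", "body": {"moves": [{"x":0,"y":0,"z":0,"ax":0,"ay":0,"az":-0.952},{"x":0,"y":0,"z":0,"ax":0,"ay":0,"az":-0.952},{"x":0,"y":0,"z":0,"ax":0,"ay":0,"az":-0.952},{"x":0,"y":0,"z":0,"ax":0,"ay":0,"az":-0.952},{"x":0,"y":0,"z":0,"ax":0,"ay":0,"az":-0.952},{"x":0,"y":0,"z":0,"ax":0,"ay":0,"az":-0.952},{"x":0,"y":0,"z":0,"ax":0,"ay":0,"az":-0.952},{"x":0,"y":0,"z":0,"ax":0,"ay":0,"az":-0.952},{"x":0,"y":0,"z":0,"ax":0,"ay":0,"az":-0.952},{"x":0,"y":0,"z":0,"ax":0,"ay":0,"az":-0.952},{"x":0,"y":0,"z":0,"ax":0,"ay":0,"az":-0.952},{"x":-0.45,"y":-0.04,"z":0,"ax":0,"ay":0,"az":0},{"x":0,"y":0,"z":1,"ax":0,"ay":0,"az":0},{"x":0,"y":0,"z":1,"ax":0,"ay":0,"az":0},{"x":0,"y":0,"z":0.8,"ax":0,"ay":0,"az":0},{"x":0,"y":0,"z":0.4,"ax":0,"ay":0,"az":0},{"x":0,"y":0,"z":0,"ax":0,"ay":0,"az":0}]}}

```text
clock: 5.65
eef_pos: [0.5382, 0.3167, 0.2192]
orientation: [2.219, -2.219, -0.0]
force: [-0.3, 0.1, 0.7]
width: 0.0
gripper_force: 0.0
```

Call:
{"method": "apply_moves", "body": {"moves": [{"x":-0.13,"y":-0.02,"z":0.2,"ax":0,"ay":0,"az":0},{"x":0,"y":0,"z":0.2,"ax":0,"ay":0,"az":0},{"x":0,"y":0,"z":0.15,"ax":0,"ay":0,"az":0},{"x":0,"y":0,"z":0.15,"ax":0,"ay":0,"az":0},{"x":0,"y":0,"z":0.15,"ax":0,"ay":0,"az":0},{"x":0,"y":0,"z":0.15,"ax":0,"ay":0,"az":0},{"x":0,"y":0,"z":0.15,"ax":0,"ay":0,"az":0},{"x":0,"y":0,"z":0,"ax":0,"ay":0,"az":0}]}}

```text
clock: 6.65
eef_pos: [0.5394, 0.3224, 0.1627]
orientation: [2.219, -2.22, -0.0]
force: [0.3, 0.1, -0.6]
width: -0.001
gripper_force: 0.0
```

Call:
{"method": "apply_moves", "body": {"moves": [{"x":0,"y":0,"z":0.04,"ax":0,"ay":0,"az":0},{"x":0,"y":0,"z":0,"ax":0,"ay":0,"az":0}]}}

```text
clock: 6.9
eef_pos: [0.5398, 0.3229, 0.1617]
orientation: [2.221, -2.221, -0.0]
force: [1.0, -0.0, 0.3]
width: -0.001
gripper_force: 0.0
```

Call:
{"method": "apply_moves", "body": {"moves": [{"x":0,"y":0,"z":0.04,"ax":0,"ay":0,"az":0},{"x":0,"y":0,"z":0.04,"ax":0,"ay":0,"az":0},{"x":0,"y":0,"z":0,"ax":0,"ay":0,"az":0}]}}

```text
clock: 7.28
eef_pos: [0.54, 0.3233, 0.1585]
orientation: [-2.221, 2.221, -0.0]
force: [-1.6, 0.0, 4.3]
width: -0.002
gripper_force: 2.6
```

```bash
python3 - <<'E'
from h import *
f=grab_frame("side");s=grab_frame("scene");w=grab_frame("wrist")
c=lambda a,y,x:cv2.resize(a["color"][y:y+90,x:x+100,::-1],(400,360),interpolation=cv2.INTER_CUBIC)
cv2.imwrite("pics/l1.png",np.hstack([c(s,150,215),c(f,150,205)]));print(monitor.state()["force"],monitor.state()["eef_pos"])
E
```

```text
[-1.81696847  0.13733053  5.4498264 ] [0.54003701 0.32323475 0.15850384]
```

View pics/l1.png

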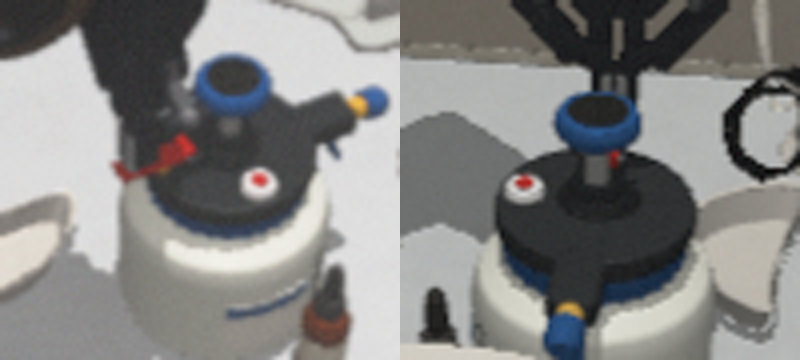

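The lever lies flat under the fingertip (red at about (160,150) in the left crop), with 5 N at z 0.1585. I'll press slightly more, then lift and check.

Call:
{"method": "apply_moves", "body": {"moves": [{"x":0,"y":0,"z":0.04,"ax":0,"ay":0,"az":0},{"x":0,"y":0,"z":0,"ax":0,"ay":0,"az":0}]}}

```text
clock: 7.68
eef_pos: [0.5402, 0.3234, 0.1582]
orientation: [-2.221, 2.219, -0.001]
force: [-6.0, -0.7, 16.0]
width: -0.001
gripper_force: 7.5
```

Call:
{"method": "apply_moves", "body": {"moves": [{"x":0,"y":0,"z":-0.3,"ax":0,"ay":0,"az":0},{"x":0,"y":0,"z":-1,"ax":0,"ay":0,"az":0},{"x":0,"y":0,"z":-0.7,"ax":0,"ay":0,"az":0},{"x":0,"y":0,"z":0,"ax":0,"ay":0,"az":0}]}}

```text
clock: 8.18
eef_pos: [0.5413, 0.324, 0.2597]
orientation: [-2.217, 2.217, -0.001]
force: [0.1, 0.1, -1.1]
width: -0.0
gripper_force: 0.0
```

```bash
python3 - <<'E'
from h import *
f=grab_frame("side");s=grab_frame("scene")
c=lambda a,y,x:cv2.resize(a["color"][y:y+90,x:x+100,::-1],(400,360),interpolation=cv2.INTER_CUBIC)
cv2.imwrite("pics/l2.png",np.hstack([c(s,150,215),c(f,150,205)]))
for n,f,box in(("scene",s,(235,160,280,215)),("side",f,(215,165,285,200))):
    P=pts(f)
    for k in("red","blue"):
        for m,a,c in blobs(f,k,box):
            p=P[m&(f["depth"]>0)];print(n,k,a,c.round(1),np.median(p,0).round(3),p.min(0).round(3),p.max(0).round(3))
    p=P.reshape(-1,3);q=p[(np.hypot(p[:,0]-.536,p[:,1]-.262)<.035)&(p[:,2]>.197)&(p[:,2]<.215)]
    print(cv2.minEnclosingCircle(q[:,:2].astype(np.float32)))
print(monitor.state())
E
```

```text
scene red 95 [254.6 189. ] [0.537 0.31  0.157] [0.528 0.283 0.147] [0.547 0.338 0.161]
scene blue 58 [271.4 173.8] [0.521 0.276 0.203] [0.514 0.255 0.198] [0.549 0.285 0.206]
((0.5351901054382324, 0.2644774615764618), 0.023637933656573296)
side red 7 [258.1 189.4] [0.542 0.287 0.156] [0.542 0.26  0.155] [0.545 0.291 0.177]
side red 8 [235.5 195. ] [0.495 0.263 0.155] [0.492 0.259 0.154] [0.498 0.268 0.156]
side blue 155 [253.8 181.7] [0.535 0.245 0.204] [0.513 0.237 0.192] [0.556 0.281 0.207]
((0.5355582237243652, 0.2593443989753723), 0.023733673617243767)
{'clock': 8.275, 'q': array([ 8.48887957e-01,  2.69373892e-01, -5.87010046e-02, -4.02530099e-04,
       -1.24220421e+00, -8.49164278e-01]), 'dq': array([ 0.00024544,  0.0218137 , -0.02376624, -0.00371327,  0.00383903,
        0.00220712]), 'joint_torque': array([-5.19604786e-03, -5.33262312e+01,  3.07947278e+01,  7.29764476e+00,
       -3.11320927e-02,  1.19114893e-04]), 'eef_pos': array([0.53977349, 0.32303451, 0.25595017]), 'orientation': array([-2.22064250e+00,  2.22154454e+00,  6.48863126e-04]), 'force': array([ 0.73770319, -0.103879  , -0.29534881]), 'ft_torque': array([-0.03523549,  0.07380638,  0.06805101]), 'gripper_force': 0.0, 'width': 0.0014508298276392397}
```

View pics/l2.png

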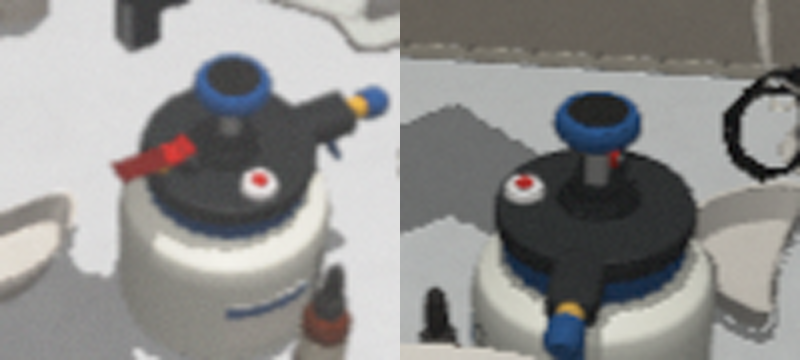

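The lever is shut (flat, z about 0.157) and the sprayer hasn't moved. Now to the knob.

Call:
{"method": "apply_moves", "body": {"moves": [{"x":0.6,"y":0.04,"z":0,"ax":0,"ay":0,"az":0},{"x":0.62,"y":0.045,"z":0,"ax":0,"ay":0,"az":0},{"x":0,"y":0,"z":0.4,"ax":0,"ay":0,"az":0},{"x":0,"y":0,"z":0.4,"ax":0,"ay":0,"az":0},{"x":0,"y":0,"z":0,"ax":0,"ay":0,"az":0},{"x":0,"y":0,"z":0,"ax":0,"ay":0,"az":0}]}}

```text
clock: 9.02
eef_pos: [0.536, 0.2614, 0.2165]
orientation: [-2.22, 2.222, -0.001]
force: [-0.2, 0.7, 0.4]
width: 0.0
gripper_force: 0.0
```

Down about 33 mm to 0.1835.

Call:
{"method": "apply_moves", "body": {"moves": [{"x":0,"y":0,"z":0.2,"ax":0,"ay":0,"az":0},{"x":0,"y":0,"z":0.2,"ax":0,"ay":0,"az":0},{"x":0,"y":0,"z":0.2,"ax":0,"ay":0,"az":0},{"x":0,"y":0,"z":0.06,"ax":0,"ay":0,"az":0},{"x":0,"y":0,"z":0,"ax":0,"ay":0,"az":0},{"x":0,"y":0,"z":0,"ax":0,"ay":0,"az":0}]}}

```text
clock: 9.78
eef_pos: [0.5364, 0.2624, 0.1843]
orientation: [-2.221, 2.219, -0.002]
force: [-1.6, -1.1, 10.6]
width: 0.0
gripper_force: 5.2
```

Call:
{"method": "apply_moves", "body": {"moves": [{"x":0,"y":0,"z":0.02,"ax":0,"ay":0,"az":0},{"x":0,"y":0,"z":0,"ax":0,"ay":0,"az":0}]}}

```text
clock: 10.02
eef_pos: [0.5365, 0.2624, 0.1834]
orientation: [-2.22, 2.219, -0.002]
force: [-1.3, -1.7, 10.2]
width: 0.0
gripper_force: 5.3
```

Call:
{"method": "apply_moves", "body": {"moves": [{"x":0,"y":0,"z":-0.3,"ax":0,"ay":0,"az":0},{"x":0,"y":0,"z":-0.32,"ax":0,"ay":0,"az":0},{"x":0,"y":0,"z":0,"ax":0,"ay":0,"az":0},{"x":0,"y":0,"z":0,"ax":0,"ay":0,"az":0},{"x":0,"y":0,"z":0,"ax":0,"ay":0,"az":0}]}}

```text
clock: 10.65
eef_pos: [0.5351, 0.2618, 0.2119]
orientation: [2.22, -2.221, -0.001]
force: [0.5, -0.6, -0.5]
width: 0.002
gripper_force: 0.0
```

```bash
cat >> h.py <<'E'
def pin(tag):
    f=grab_frame("side");s=grab_frame("scene")
    c=lambda a,y,x:cv2.resize(a["color"][y:y+90,x:x+100,::-1],(400,360),interpolation=cv2.INTER_CUBIC)
    cv2.imwrite(f"pics/{tag}.png",np.hstack([c(s,150,215),c(f,150,205)]))
    for n,g in(("scene",s),("side",f)):
        p=pts(g).reshape(-1,3);q=p[(np.hypot(p[:,0]-.495,p[:,1]-.2645)<.012)&(p[:,2]>.14)&(p[:,2]<.2)]
        k=p[(np.hypot(p[:,0]-.5355,p[:,1]-.262)<.026)&(p[:,2]>.17)&(p[:,2]<.21)]
        print(n,"pin top",np.percentile(q[:,2],[50,90,100]).round(4),"knob",cv2.minEnclosingCircle(k[:,:2].astype(np.float32)),np.percentile(k[:,2],95))
    st=monitor.state();print(st["clock"],st["eef_pos"],st["force"])
E
python3 -c "
from h import *
pin('p1')"
```

```text
scene pin top [0.1524 0.1585 0.1594] knob ((0.5353706479072571, 0.2643020749092102), 0.023500904440879822) 0.20599486670062508
side pin top [0.153  0.1594 0.1608] knob ((0.5360897779464722, 0.2587668001651764), 0.023200904950499535) 0.20650886815654493
10.75 [0.53534515 0.26183319 0.21212209] [-0.36231715  0.5031738   0.51913088]
```

The first stroke raised the pin by 5 mm. Next, two strokes per call.

Call:
{"method": "apply_moves", "body": {"moves": [{"x":0,"y":0,"z":0.2,"ax":0,"ay":0,"az":0},{"x":0,"y":0,"z":0.2,"ax":0,"ay":0,"az":0},{"x":0,"y":0,"z":0.2,"ax":0,"ay":0,"az":0},{"x":0,"y":0,"z":0.02,"ax":0,"ay":0,"az":0},{"x":0,"y":0,"z":0,"ax":0,"ay":0,"az":0},{"x":0,"y":0,"z":0,"ax":0,"ay":0,"az":0},{"x":0,"y":0,"z":-0.3,"ax":0,"ay":0,"az":0},{"x":0,"y":0,"z":-0.32,"ax":0,"ay":0,"az":0},{"x":0,"y":0,"z":0,"ax":0,"ay":0,"az":0},{"x":0,"y":0,"z":0,"ax":0,"ay":0,"az":0},{"x":0,"y":0,"z":0.2,"ax":0,"ay":0,"az":0},{"x":0,"y":0,"z":0.2,"ax":0,"ay":0,"az":0},{"x":0,"y":0,"z":0.2,"ax":0,"ay":0,"az":0},{"x":0,"y":0,"z":0.02,"ax":0,"ay":0,"az":0},{"x":0,"y":0,"z":0,"ax":0,"ay":0,"az":0},{"x":0,"y":0,"z":0,"ax":0,"ay":0,"az":0},{"x":0,"y":0,"z":-0.3,"ax":0,"ay":0,"az":0},{"x":0,"y":0,"z":-0.32,"ax":0,"ay":0,"az":0},{"x":0,"y":0,"z":0,"ax":0,"ay":0,"az":0},{"x":0,"y":0,"z":0,"ax":0,"ay":0,"az":0}]}}

```text
clock: 13.25
eef_pos: [0.5351, 0.2617, 0.2121]
orientation: [2.22, -2.221, -0.001]
force: [-0.0, 0.1, 0.7]
width: 0.002
gripper_force: 0.0
```

```bash
python3 -c "
from h import *
pin('p3')"
```

```text
scene pin top [0.1529 0.1679 0.1697] knob ((0.535061240196228, 0.2644214630126953), 0.023302096873521805) 0.2058876036535336
side pin top [0.1541 0.1691 0.1705] knob ((0.5360106825828552, 0.2586808204650879), 0.023265305906534195) 0.20633168081410036
13.35 [0.53514013 0.26172956 0.21188259] [-0.23076017  0.34232787  0.0597139 ]
```

Call:
{"method": "apply_moves", "body": {"moves": [{"x":0,"y":0,"z":0.2,"ax":0,"ay":0,"az":0},{"x":0,"y":0,"z":0.2,"ax":0,"ay":0,"az":0},{"x":0,"y":0,"z":0.2,"ax":0,"ay":0,"az":0},{"x":0,"y":0,"z":0.02,"ax":0,"ay":0,"az":0},{"x":0,"y":0,"z":0,"ax":0,"ay":0,"az":0},{"x":0,"y":0,"z":0,"ax":0,"ay":0,"az":0},{"x":0,"y":0,"z":-0.3,"ax":0,"ay":0,"az":0},{"x":0,"y":0,"z":-0.32,"ax":0,"ay":0,"az":0},{"x":0,"y":0,"z":0,"ax":0,"ay":0,"az":0},{"x":0,"y":0,"z":0,"ax":0,"ay":0,"az":0},{"x":0,"y":0,"z":0.2,"ax":0,"ay":0,"az":0},{"x":0,"y":0,"z":0.2,"ax":0,"ay":0,"az":0},{"x":0,"y":0,"z":0.2,"ax":0,"ay":0,"az":0},{"x":0,"y":0,"z":0.02,"ax":0,"ay":0,"az":0},{"x":0,"y":0,"z":0,"ax":0,"ay":0,"az":0},{"x":0,"y":0,"z":0,"ax":0,"ay":0,"az":0},{"x":0,"y":0,"z":-0.3,"ax":0,"ay":0,"az":0},{"x":0,"y":0,"z":-0.32,"ax":0,"ay":0,"az":0},{"x":0,"y":0,"z":0,"ax":0,"ay":0,"az":0},{"x":0,"y":0,"z":0,"ax":0,"ay":0,"az":0}]}}

```text
clock: 15.85
eef_pos: [0.5351, 0.2617, 0.2121]
orientation: [2.22, -2.221, -0.001]
force: [0.1, -0.1, -0.5]
width: -0.001
gripper_force: 0.0
```

```bash
python3 -c "
from h import *
pin('p5')"
```

```text
scene pin top [0.1541 0.1781 0.1796] knob ((0.534817636013031, 0.26461637020111084), 0.023419540375471115) 0.20592604174783136
side pin top [0.159  0.1784 0.1807] knob ((0.5361888408660889, 0.25862938165664673), 0.023090718314051628) 0.20642642533857647
15.95 [0.53512629 0.26167812 0.211889  ] [-0.3367309  -0.1146892  -0.34497204]
```

The pin is fully out at 0.180. I'll retreat straight up 20 cm and check.

Call:
{"method": "apply_moves", "body": {"moves": [{"x":0,"y":0,"z":-0.6,"ax":0,"ay":0,"az":0},{"x":0,"y":0,"z":-1,"ax":0,"ay":0,"az":0},{"x":0,"y":0,"z":-1,"ax":0,"ay":0,"az":0},{"x":0,"y":0,"z":-0.6,"ax":0,"ay":0,"az":0},{"x":0,"y":0,"z":0,"ax":0,"ay":0,"az":0},{"x":0,"y":0,"z":0,"ax":0,"ay":0,"az":0}]}}

```text
clock: 16.7
eef_pos: [0.5352, 0.2619, 0.3715]
orientation: [2.22, -2.221, -0.001]
force: [-1.0, 0.2, 0.0]
width: -0.002
gripper_force: 0.0
```

```bash
python3 -c "
from h import *
pin('end')"
```

```text
scene pin top [0.1534 0.1779 0.1801] knob ((0.5357215404510498, 0.26422497630119324), 0.023656904697418213) 0.20619662944698305
side pin top [0.1588 0.1782 0.1813] knob ((0.5363008379936218, 0.2587040364742279), 0.023210639134049416) 0.20645807730776855
16.8 [0.53521185 0.26182904 0.37118895] [ 0.10728524  0.53008191 -0.45570852]
```

View pics/end.png

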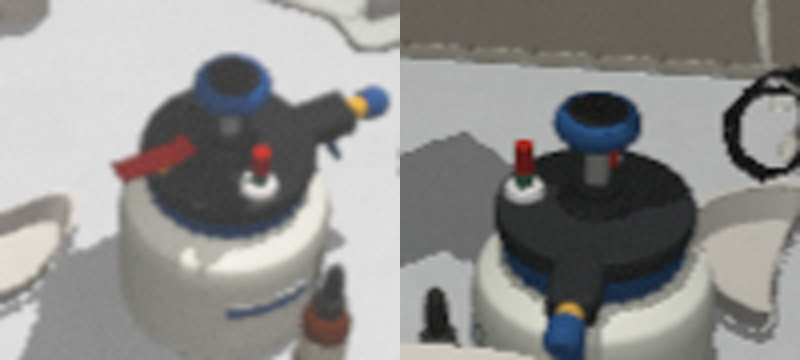

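The picture shows the pin standing out at (262,165) and (523,165) with its green band visible. The lever lies flat, the plunger is up, and nothing has moved.

```bash
python3 -c "
from h import *
print(finish_job())"
```

```text
the job is handed in; nothing more can be done
None
```

The job is handed in: I pressed the lever shut, then five full strokes brought the pin fully out with its green band showing; the plunger is back up, the arm is clear, and nothing around the sprayer was touched.

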